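Snap the lunch box lid shut side by side

ROBOT

A 6-joint arm with a two-finger parallel gripper is mounted at the origin on the work surface. World frame = base frame: x ahead of the robot, y to its left, z up, the work surface at z = 0. Lengths are in m, angles in rad, forces in N, time in s.
With the tool pointing down it reaches from about 0.3 to 0.75 m from the base axis. Payload 8.5 kg.
Tool frame: the origin (TCP) lies on the front face of the gripper's body, between the roots of the fingers; the fingertips stand 64 mm ahead of it and the grasp point (between the pads) lies 45 mm ahead of it; z points along the fingers, y is the line along which they close (so a half turn about z gives the same grasp; the last joint's range is limited). The gripper opens to 88 mm and grips with 3 to 60 N. Pads are 18 mm wide; open, the fingers measure 123 mm over their backs; the gripper's body (75 mm by 187 mm) begins 45 mm behind the grasp point.
Start: joints at [0.949, 0.381, 1.297, -0, 1.464, -0.215], TCP at [0.218, 0.505, 0.303] pointing down, gripper open.
Joint ranges: [-3.11, 3.11], [-0.89, 2.33], [0.22, 2.48], [-1.42, 4.56], [0.17, 2.85], [-2.88, 2.88]. Speed limits (rad/s): [2.39, 2.39, 3.14, 3.14, 3.14, 3.14].

INTERFACE

Orientations are given as a unit quaternion [x, y, z, w].
In Python, from workcell import env gives the robot as it stands.
- The arm moves only by the tool send_rows, never from a script. Its argument "deltas" is one flat list of numbers, 4 for each row, row after row: the shift along the tool's x, y, z in m, then the turn about the tool's z in rad. In form: [dx, dy, dz, roll, dx, dy, dz, roll, ...]. A call has 1 to 5 rows; each row is the pose to reach, as a shift and turn from the pose commanded when the call began, along the tool's axes at that moment; what a row does not reach only later rows make up. A row lasts 1/8 s, in which the tool goes at most 62.5 mm and 10.7 degrees, less where a joint would pass 70% of its speed; a pose out of reach is approached as far as the arm can. A call with a gripper value outside its range is refused whole. "grip" is the closure, from -1 (fully open) to 1 (shut), set as the call begins (left out, the last holds). The fingers move at their own pace and stop on an object; "grip_force" is the grip in N (left out, the last holds). Time passes only in rows, so rows that repeat a pose let the fingers close. It gives the time, the measured TCP pose, the force, the opening and the grip force at its end, in the units of the state.
- env.read_state(): the state, without advancing time (a new reading comes with each control period).
- env.grab_frame(name): name is "scene" or "top" or "wrist"; returns a dict with "pixels" (420x560x3 uint8, red, green, blue), "range_z" (420x560 float32, m along the optical axis (not along the pixel's ray), 0 where there is no reading), "fov_y" (degrees; the focal length in pixels is half the picture's height over the tangent of half this angle, whatever the lens; pixels are square), "cx", "cy" (the principal point, pixels), "R" (3x3) and "t" (3): a world point X has camera coordinates R X + t; the wrist camera has in their place "T_tool_cam" (4x4, takes a point from camera to tool coordinates, whose origin is the TCP and whose axes are the flange's). Camera axes: x right, y down, z forward; pixel columns grow to the right and rows downward; lengths in m; the calibration is good to about 2 mm. The wrist camera is an equidistant fisheye: a pixel r from the principal point sees the ray r / f radians off the axis. A picture is of the moment at which its call begins: read the wrist's pose just before it.
- env.hand_in(): hands the job in; it is judged then, once.
The state is a dict: "time": time; "qpos": joint angles; "dq": joint speeds; "joint_torque": joint torques, N m; "tcp_pos": TCP position; "ee_rot": TCP orientation; "force": force on the tool from outside, world axes, zero at the start; "ft_torque": the same for the moment, N m; "opening": finger opening in m; "grasp_force": force on a finger pad.
Only numpy, scipy, OpenCV 4.12 (cv2) and the standard library are available. Lean on these libraries where they do the work, as an engineer would, in place of code of your own. Each camera call takes 0.05 s, during which the arm holds its last target. There are 200 camera calls.

TASK

The lid of the lunch box is only laid on: the four sides of its rim still stand proud of its four corners. Beginning with the side that carries the pull tab and going round clockwise as seen from above, press the four sides down one after another until each clicks shut flush with the corners, then draw back clear of everything. Leave the box standing on its mat without lifting it, and do not disturb the glass bowl, the rice mold or the band clip.

Things in the scene. Friction and masses are not known exactly. Their poses are not given: they have to be found in the camera images.
- lunch_box: Filled lunch box, 0.5 to 0.9 kg, on a 3 mm non-slip mat (200 x 150 mm): cannot slide but lifts off. Grey, white lid 176 (x) by 126 mm (y). Origin: centre of underside, z up. The lid's four 22 mm square corners are fixed, tops 60 mm above the underside; middle panel 4 mm lower. Between the corners: four straight rim sides that snap down, clockwise from above -x (with pull tab), +y, +x, -y.
- side_tab_mid (a point): Middle of the top face of the first rim side, on the box's short -x side: 78 mm long (along the box's y), 18 mm wide, with a rounded pull tab 36 mm wide sticking out 29 mm, its top 2 mm lower. The point moves with the side: 68 mm above the box's underside while up, 60 mm once shut. Axes as the box's.
- side_two_mid (a point): Middle of the top face of the second rim side, on the box's long +y side: 128 mm long (along the box's x), 18 mm wide, no tab. Heights as for the first.
- side_three_mid (a point): Middle of the top face of the third rim side, on the box's short +x side: 78 mm long (along the box's y), 18 mm wide, no tab. Heights as for the first.
- side_four_mid (a point): Middle of the top face of the fourth rim side, on the box's long -y side: 128 mm long (along the box's x), 18 mm wide, no tab. Heights as for the first.
- side_tab (a joint): Height of the first side (with the pull tab) above its shut place, m: 0.008 = up, 0 = shut. It takes about 5 N straight down to push it; below 0.003 it snaps shut by itself onto a hard stop and stays; let go above that, it springs back up.
- side_two (a joint): The same for the second side (long, +y).
- side_three (a joint): The same for the third side (short, +x).
- side_four (a joint): The same for the fourth side (long, -y).
- bowl: Clear glass bowl, rim 124 mm across, 58 mm high, loose, standing to one side of the lunch box. Origin: centre of its underside. A bystander.
- rice_mold: Light wooden rice mold, a frame 110 x 70 x 45 mm with a wooden plunger whose grip rises to 68 mm, loose, standing to one side of the lunch box. Origin: centre of its underside. A bystander.
- band_clip: Small plastic clip of a bento band, 58 x 24 x 16 mm, loose, lying beyond the lunch box. Origin: centre of its underside. A bystander.

How it is judged:
On the way, in this order (a step that is already met when the one before it is completed fails the run):
1. the side with the pull tab is pressed shut first (value of joint side_tab below 0.0015 m), for 0.1 s.
2. then the next side clockwise (value of joint side_two below 0.0015 m), for 0.1 s.
3. then the side opposite the pull tab (value of joint side_three below 0.0015 m), for 0.1 s.
4. then the last side (value of joint side_four below 0.0015 m), for 0.1 s.
At the end, for the whole second after the job is handed in: All four rim sides are within 1.5 mm of shut, having been shut in order clockwise from the pull tab; the box stands still on its mat (not raised by more than 3 mm, and never by more than 7 mm); the bowl, rice mold and clip are within 20 mm of where they began (value of joint each of side_tab, side_two, side_three, side_four below 0.0015 m and distance of each of bowl, rice_mold, band_clip from where it was at the start of the episode below 0.02 m and height (world z) of lunch_box below 0.006 m and linear speed of lunch_box below 0.02 m/s); the robot touches nothing.
It fails at once if the lunch box is lifted off its mat (height (world z) of lunch_box above 0.01 m).
It fails at once if the glass bowl is moved more than 20 mm (distance of bowl from where it was at the start of the episode above 0.02 m).
It fails at once if the rice mold is moved more than 20 mm (distance of rice_mold from where it was at the start of the episode above 0.02 m).
It fails at once if the band clip is moved more than 20 mm (distance of band_clip from where it was at the start of the episode above 0.02 m).
It also fails if it takes over 58 s, if anything falls off the work surface, if the arm or the gripper's body presses on something with over 40 N, if the wrist force passes 120 N, or if a joint passes its speed limit or range.

## Working session

There is one attempt and no reset: what is moved stays moved. The work goes in short steps, Python scripts to look and compute and a tool call to move; the robot and the scene stay as the last step left them, time stands still between calls to the robot, and variables do not carry over. Pictures are saved under pics/ and viewed, at most 10 in all, crops included, and the job is handed in when it is done.

Besides the shell and the picture viewer there is one more tool, called after "Emit:" in YAML: its name, and indented under it one key for each argument. send_rows: Moves the arm, as the interface text tells. Its arguments: {"type":"object","properties":{"deltas":{"type":"array"},"grip":{"type":"number"},"grip_force":{"type":"number"}},"required":["deltas"]}

```bash
mkdir -p pics; ls; python3 - <<'E'
from workcell import env
import cv2,numpy as np
s=env.read_state(); print({k:np.round(v,3) for k,v in s.items()})
for n in ("top","scene"):
    f=env.grab_frame(n); np.savez(f"{n}.npz",**f)
    cv2.imwrite(f"pics/{n}0.png",f["pixels"][:,:,::-1]); print(n,f["fov_y"],f["cx"],f["cy"],np.round(f["R"],3).tolist(),f["t"])
E
```

```text
pics
{'time': np.float64(0.0), 'qpos': array([ 0.949,  0.381,  1.298,  0.   ,  1.464, -0.215]), 'dq': array([0.   , 0.   , 0.001, 0.001, 0.001, 0.001]), 'joint_torque': array([-0.0000e+00, -4.3794e+01, -2.2456e+01,  7.1000e-02,  3.5000e-02,
       -0.0000e+00]), 'tcp_pos': array([0.217, 0.505, 0.302]), 'ee_rot': array([ 0.202,  0.979, -0.001, -0.   ]), 'force': array([-0.473,  0.713,  0.204]), 'ft_torque': array([ 0.058, -0.003, -0.02 ]), 'grasp_force': np.float64(0.0), 'opening': np.float64(0.088)}
top 42.757011302991216 286.1412117381379 212.88995114690292 [[0.004, -1.0, 0.007], [-0.989, -0.005, -0.15], [0.15, -0.006, -0.989]] [-0.00558435  0.63450059  1.23564908]
scene 55.000387848825135 279.06286595172213 213.1087172346629 [[-0.274, 0.962, -0.01], [0.746, 0.206, -0.633], [-0.607, -0.18, -0.774]] [ 0.16533252 -0.44068806  1.3977467 ]
```

View pics/top0.png

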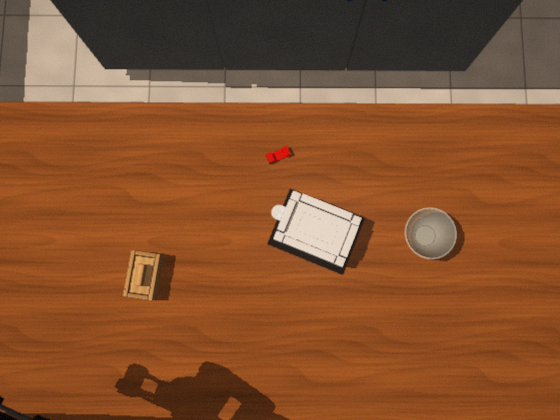

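View pics/scene0.png

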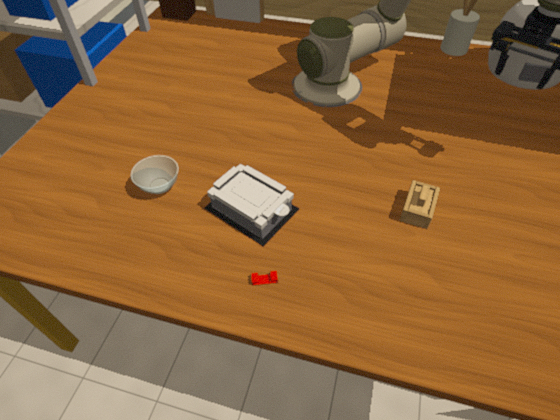

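The top view shows the white lid centred at about (318,231). Its tab is on the left at (279,213), the bowl is right at (430,233), the mold is left at (142,275) and the clip is above at (279,155). The scene view agrees.

```bash
cat > h.py <<'E'
import numpy as np,cv2
def cloud(f):
    h,w=f["range_z"].shape; F=h/2/np.tan(np.radians(f["fov_y"])/2)
    u,v=np.meshgrid(np.arange(w),np.arange(h)); z=f["range_z"]
    C=np.stack([(u-f["cx"])/F*z,(v-f["cy"])/F*z,z],-1)
    return (C-f["t"])@f["R"]   # R^T (C-t)
def rays(f,uv,zp):
    F=f["pixels"].shape[0]/2/np.tan(np.radians(f["fov_y"])/2)
    uv=np.asarray(uv,float); d=np.c_[(uv-[f["cx"],f["cy"]])/F,np.ones(len(uv))]@f["R"]; c=-f["R"].T@f["t"]
    return c+d*((zp-c[2])/d[:,2])[:,None]
E
python3 - <<'E'
from h import *
from workcell import env
for n in ("top","scene"):
    f=dict(np.load(n+".npz")); P=cloud(f)
    px=f["pixels"].astype(int); sat=px.max(-1)-px.min(-1)
    m=((P[...,2]>.05)&(P[...,2]<.085)&(sat<60)&(px.min(-1)>90)&(np.hypot(P[...,0]-.45,P[...,1]+.06)<.2)).astype(np.uint8)
    k,l,st,c=cv2.connectedComponentsWithStats(m); m=(l==1+np.argmax(st[1:,4])).astype(np.uint8)
    Q=P[m>0]; print(n,len(Q),"z pct",np.percentile(Q[:,2],[5,25,50,75,95]).round(4))
    # drop the tab: open with a kernel larger than the tab
    o=cv2.morphologyEx(m,cv2.MORPH_OPEN,np.ones((23,23)) if 0 else cv2.getStructuringElement(cv2.MORPH_ELLIPSE,(25,25)))
    uv=np.argwhere(o)[:,::-1]
    W=rays(f,uv,.067)
    (c,(a,b),ang)=cv2.minAreaRect((W[:,:2]*1000).astype(np.float32)); print("rect",np.round(c,1),round(a,1),round(b,1),round(ang,2))
    t=rays(f,np.argwhere((m>0)&(o==0))[:,::-1],.067)[:,:2]; 
    cv2.imwrite(f"{n}_m.png",m*255)
    # tab component
    d=((m>0)&(o==0)).astype(np.uint8);k,l,st,cc=cv2.connectedComponentsWithStats(d);i=1+np.argmax(st[1:,4]);print("tab",st[i],rays(f,[cc[i]],.067).round(4))
s=env.read_state();print(s["tcp_pos"],s["ee_rot"])
E
```

```text
top 3415 z pct [0.0561 0.0591 0.062  0.0691 0.0736]
rect [565.4 -75.7] 112.8 66.8 66.99
tab [ 273  206   87   61 2224] [[ 0.6006 -0.0764  0.067 ]]
scene 2201 z pct [0.0577 0.0595 0.0613 0.0702 0.0724]
rect [599.7 -99.8] 97.5 69.4 37.92
tab [ 211  165   83   49 1535] [[ 0.5893 -0.0592  0.067 ]]
[0.21750923 0.50497764 0.30221627] [ 2.01989915e-01  9.79387392e-01 -5.81235303e-04 -2.68556660e-04]
```

Emit:
send_rows:
  deltas: [0, 0, 0, 0]
  grip: 1

```text
time: 0.22
tcp_pos: [0.2176, 0.505, 0.3024]
ee_rot: [0.202, 0.979, -0.0, -0.0]
force: [0.6, 1.0, -0.1]
opening: 0.0798
grasp_force: 0.0
```

```bash
python3 - <<'E'
from h import *
for n in ("top","scene"):
    f=dict(np.load(n+".npz")); P=cloud(f); px=f["pixels"].astype(int); sat=px.max(-1)-px.min(-1)
    base=np.hypot(P[...,0]-.59,P[...,1]+.08)<.16
    m=((P[...,2]>.052)&(P[...,2]<.085)&base).astype(np.uint8)
    Q=P[m>0]
    # metric grid of xy at 1 mm
    g=np.zeros((400,400),np.uint8); ij=np.round((Q[:,:2]-[.39,-.28])*1000).astype(int); g[ij[:,0],ij[:,1]]=255
    g=cv2.morphologyEx(g,cv2.MORPH_CLOSE,np.ones((7,7)))
    o=cv2.morphologyEx(g,cv2.MORPH_OPEN,cv2.getStructuringElement(cv2.MORPH_ELLIPSE,(51,51)))
    pts=np.argwhere(o).astype(np.float32)
    c,(a,b),ang=cv2.minAreaRect(pts); print(n,"centre",(np.array(c)/1000+[.39,-.28]).round(4),a,b,"ang",round(ang,2))
    d=cv2.subtract(g,o);d=cv2.morphologyEx(d,cv2.MORPH_OPEN,np.ones((9,9)));k,l,st,cc=cv2.connectedComponentsWithStats(d)
    for i in range(1,k): print(" extra",st[i,4],(cc[i][::-1]/1000+[.39,-.28]).round(4))
    r=Q[(Q[:,2]>.0665)]
    c,(a,b),ang=cv2.minAreaRect((r[:,:2]*1000).astype(np.float32)); print(" raised",len(r),c,a,b,ang)
E
```

```text
top centre [ 0.5989 -0.0727] 182.53851318359375 124.78726959228516 ang 68.2
 extra 588 [0.6365 0.0195]
 raised 1500 (602.7630615234375, -64.11642456054688) 203.91807556152344 126.51116943359375 68.33406066894531
scene centre [ 0.5812 -0.082 ] 149.8561248779297 98.04713439941406 ang 68.2
 extra 164 [ 0.517  -0.1282]
 extra 486 [0.5745 0.0097]
 extra 5224 [ 0.6434 -0.0418]
 extra 494 [ 0.611  -0.1668]
 raised 1143 (602.2969970703125, -63.44902801513672) 206.63064575195312 129.2105712890625 67.47615051269531
```

Emit:
send_rows:
  deltas: [0, -0.06, 0, 0, 0, -0.12, 0, 0, 0, -0.18, 0, 0, 0, -0.24, 0, 0, 0, -0.3, 0, 0]

```text
time: 0.85
tcp_pos: [0.0978, 0.2281, 0.3025]
ee_rot: [0.201, 0.979, -0.0, 0.0]
force: [0.2, -0.3, 1.2]
opening: 0.0301
grasp_force: 0.0
```

Emit:
send_rows:
  deltas: [-0.06, 0, 0, 0, -0.12, 0, 0, 0, -0.18, 0, 0, 0, -0.24, 0, 0, 0, -0.3, 0, 0, 0]

```text
time: 1.48
tcp_pos: [0.3761, 0.1095, 0.3028]
ee_rot: [0.203, 0.979, 0.0, 0.0]
force: [0.4, 0.5, -0.3]
opening: 0.0005
grasp_force: 0.0
```

Emit:
send_rows:
  deltas: [-0.06, 0, 0.02, 0, -0.11, 0, 0.04, 0, -0.16, 0, 0.06, 0, -0.16, 0, 0.06, 0, -0.16, 0, 0.06, 0]

```text
time: 2.1
tcp_pos: [0.5209, 0.0478, 0.2428]
ee_rot: [0.202, 0.979, 0.0, -0.0]
force: [-0.3, -0.3, -0.2]
opening: 0.0005
grasp_force: 0.0
```

```bash
python3 - <<'E'
from h import *
from workcell import env
s=env.read_state();print(s["tcp_pos"],s["ee_rot"],s["opening"])
f=env.grab_frame("wrist");np.savez("w1.npz",p=s["tcp_pos"],q=s["ee_rot"],**f);cv2.imwrite("pics/w1.png",f["pixels"][:,:,::-1])
print(f["T_tool_cam"].round(3),f["fov_y"],f["cx"],f["cy"])
E
```

```text
[0.52086062 0.04781074 0.24278741] [ 2.01954326e-01  9.79394876e-01  9.61134346e-06 -3.55563849e-04] 0.0005136803216809727
[[ 0.    -0.951 -0.309  0.081]
 [ 1.     0.    -0.     0.001]
 [ 0.    -0.309  0.951 -0.082]
 [ 0.     0.     0.     1.   ]] 65.70646984690485 274.50433364399373 209.00760979526186
```

View pics/w1.png

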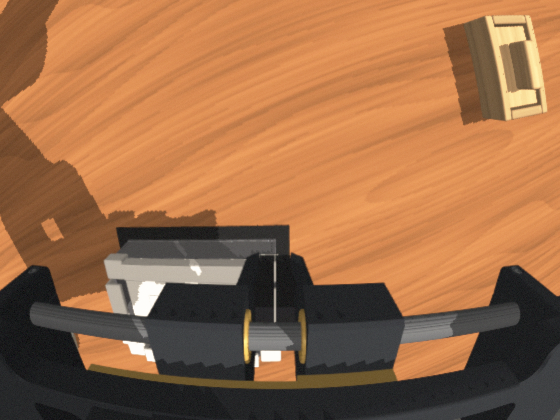

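The wrist view shows the closed fingers hiding the tab side of the box (lid at about (190,300)) and the mold far off at (500,65). I'll go by the top-view estimate.

Emit:
send_rows:
  deltas: [-0.06, -0.003, 0, 0, -0.118, -0.006, 0, 0, -0.118, -0.006, 0.05, 0, -0.118, -0.006, 0.09, 0, -0.118, -0.006, 0.09, 0]

```text
time: 2.78
tcp_pos: [0.626, -0.0038, 0.1515]
ee_rot: [0.202, 0.979, -0.0, -0.002]
force: [0.1, 0.5, -0.2]
opening: 0.0005
grasp_force: 0.0
```

```bash
python3 - <<'E'
from h import *
from workcell import env
s=env.read_state();print(s["tcp_pos"],s["ee_rot"],s["force"])
f=env.grab_frame("top");a=f["pixels"][150:310,200:420,::-1]
g=env.grab_frame("scene");b=g["pixels"][130:290,150:370,::-1]
cv2.imwrite("pics/c1.png",cv2.resize(np.hstack([a,b]),None,fx=1.8,fy=1.8,interpolation=cv2.INTER_CUBIC))
E
```

```text
[ 0.62598055 -0.0038199   0.15145063] [ 2.01628889e-01  9.79459216e-01 -1.80137924e-05 -2.33130871e-03] [ 0.11775593  0.4762538  -0.19307013]
```

View pics/c1.png

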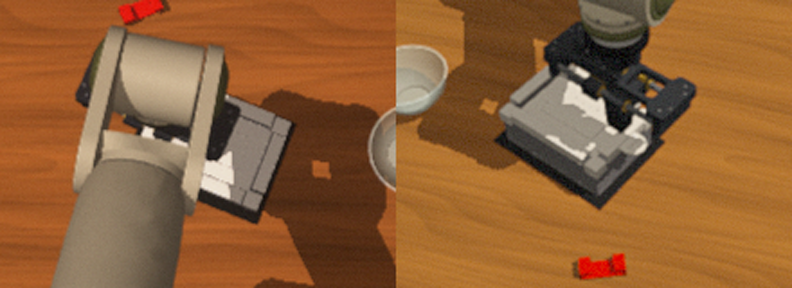

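The fingers sit over the tab side (right half, about (625,110)), and the clip and bowl are clear. I'll press now.

Emit:
send_rows:
  deltas: [0, 0, 0.012, 0, 0, 0, 0.017, 0, 0, 0, 0.02, 0, 0, 0, 0.022, 0, 0, 0, 0.023, 0]

```text
time: 3.5
tcp_pos: [0.6274, -0.0047, 0.1296]
ee_rot: [0.202, 0.979, -0.0, 0.0]
force: [0.4, -0.2, 0.4]
opening: 0.0
grasp_force: 0.0
```

Emit:
send_rows:
  deltas: [0, 0, 0.001, 0, 0, 0, 0.002, 0, 0, 0, 0.003, 0, 0, 0, 0.003, 0]

```text
time: 4.0
tcp_pos: [0.6274, -0.0046, 0.1274]
ee_rot: [0.202, 0.979, -0.0, 0.0]
force: [-1.5, -0.3, 5.6]
opening: 0.0007
grasp_force: 2.5
```

Emit:
send_rows:
  deltas: [0, 0, 0.001, 0, 0, 0, 0.001, 0]

```text
time: 4.25
tcp_pos: [0.6274, -0.0047, 0.1273]
ee_rot: [0.202, 0.979, -0.0, 0.001]
force: [-4.2, 0.5, 10.7]
opening: 0.0005
grasp_force: 5.8
```

Emit:
send_rows:
  deltas: [0, 0, -0.03, 0, 0, 0, -0.06, 0, 0, 0, -0.08, 0, -0.06, 0, -0.08, 0, -0.12, 0, -0.08, 0]

```text
time: 4.88
tcp_pos: [0.7387, -0.0525, 0.2067]
ee_rot: [0.202, 0.979, -0.0, 0.001]
force: [0.2, -0.5, 0.9]
opening: 0.0004
grasp_force: 0.0
```

```bash
cat > rim.py <<'E'
from h import *
from workcell import env
c=np.array([.5971,-.0772]);u=np.array([.375,.927]);y=np.array([.927,-.375])
M={"tab":c+79*u/1e3,"two":c+54*y/1e3,"three":c-79*u/1e3,"four":c-54*y/1e3}
A={"tab":y,"two":u,"three":y,"four":u}
s=env.read_state();print(s["tcp_pos"].round(4),s["force"].round(1))
F={n:env.grab_frame(n) for n in("top","scene")}
for n,f in F.items():
    P=cloud(f).reshape(-1,3)
    for k,m in M.items():
        d=P[:,:2]-m; a=d@A[k]; b=d@np.array([-A[k][1],A[k][0]])
        q=P[(abs(a)<(.03 if k in("tab","three") else .055))&(abs(b)<.006)&(P[:,2]<.1),2]
        print(n,k,len(q),np.median(q).round(4) if len(q) else None)
    C=np.concatenate([P[np.hypot(*(P[:,:2]-(c+i*77*u/1e3+j*52*y/1e3)).T)<.007,2] for i in(-1,1) for j in(-1,1)]);C=C[C<.1];print(n,"corners",len(C),np.median(C).round(4))
E
python3 rim.py
```

```text
[ 0.7387 -0.0525  0.2067] [ 0.2 -0.5  0.9]
top tab 0 None
top two 124 0.0708
top three 140 0.0713
top four 85 0.071
top corners 56 0.0633
scene tab 58 0.0628
scene two 111 0.0161
scene three 0 None
scene four 248 0.0702
scene corners 33 0.0613
```

The tab side is shut: it reads 0.063 m, level with the corners, and took 10.7 N with no further travel. The other three still read 0.071 m. Next is side two.

Emit:
send_rows:
  deltas: [0.03, -0.04, 0, 0, 0.067, -0.077, 0, 0, 0.067, -0.077, 0.03, 0, 0.067, -0.077, 0.06, 0, 0.067, -0.077, 0.06, 0]

```text
time: 5.6
tcp_pos: [0.6444, -0.0959, 0.144]
ee_rot: [0.202, 0.979, 0.0, -0.002]
force: [-0.7, -0.8, 0.4]
opening: 0.0004
grasp_force: 0.0
```

Emit:
send_rows:
  deltas: [0, 0, 0.008, 0, 0, 0, 0.012, 0, 0, 0, 0.015, 0, 0, 0, 0.018, 0, 0, 0, 0.019, 0]

```text
time: 6.22
tcp_pos: [0.6457, -0.0963, 0.1274]
ee_rot: [0.202, 0.979, -0.0, 0.0]
force: [-4.5, 0.9, 9.7]
opening: 0.0003
grasp_force: 4.8
```

Emit:
send_rows:
  deltas: [0, 0, 0.001, 0, 0, 0, 0.002, 0, 0, 0, 0.002, 0]

```text
time: 6.6
tcp_pos: [0.6457, -0.0963, 0.1273]
ee_rot: [0.202, 0.979, -0.0, 0.001]
force: [-6.9, 1.6, 16.6]
opening: 0.0005
grasp_force: 8.7
```

Emit:
send_rows:
  deltas: [0, 0, -0.04, 0, 0, 0, -0.04, 0, 0.03, -0.05, -0.04, 0, 0.0505, -0.0805, -0.04, 0, 0.0505, -0.0805, -0.04, 0]

```text
time: 7.22
tcp_pos: [0.5658, -0.1513, 0.1642]
ee_rot: [0.203, 0.979, 0.0, -0.001]
force: [0.4, -0.2, 0.1]
opening: 0.0005
grasp_force: 0.0
```

```bash
python3 rim.py
```

```text
[ 0.5658 -0.1513  0.1642] [ 0.4 -0.2  0.1]
top tab 126 0.0633
top two 104 0.0628
top three 9 0.072
top four 202 0.0708
top corners 55 0.0634
scene tab 120 0.0628
scene two 453 0.0348
scene three 131 0.0702
scene four 243 0.0702
scene corners 72 0.0631
```

Sides one and two are shut. Next is side three.

Emit:
send_rows:
  deltas: [0, 0, 0.015, 0, 0, 0, 0.027, 0, 0, 0, 0.031, 0, 0, 0, 0.034, 0, 0, 0, 0.037, 0]

```text
time: 7.95
tcp_pos: [0.5674, -0.1503, 0.1276]
ee_rot: [0.202, 0.979, -0.0, -0.0]
force: [-0.2, -0.3, 0.2]
opening: 0.0002
grasp_force: 0.0
```

Emit:
send_rows:
  deltas: [0, 0, 0.001, 0, 0, 0, 0.002, 0, 0, 0, 0.002, 0]

```text
time: 8.32
tcp_pos: [0.5674, -0.1503, 0.1273]
ee_rot: [0.202, 0.979, -0.0, 0.001]
force: [-4.1, 2.4, 12.5]
opening: 0.0003
grasp_force: 6.2
```

Emit:
send_rows:
  deltas: [0, 0, -0.04, 0, 0, 0, -0.04, 0, 0.03, 0.04, -0.04, 0, 0.0555, 0.0777, -0.04, 0, 0.0555, 0.0777, -0.04, 0]

```text
time: 8.95
tcp_pos: [0.5462, -0.0546, 0.1652]
ee_rot: [0.2, 0.98, 0.0, -0.001]
force: [-0.3, -0.2, -0.0]
opening: 0.0003
grasp_force: 0.0
```

```bash
python3 rim.py
```

```text
[ 0.5462 -0.0546  0.1652] [-0.3 -0.2 -0. ]
top tab 17 0.0639
top two 254 0.0629
top three 0 None
top four 2 0.0705
top corners 56 0.0631
scene tab 116 0.063
scene two 444 0.0348
scene three 80 0.0634
scene four 235 0.0701
scene corners 94 0.0631
```

Emit:
send_rows:
  deltas: [0, 0, 0.015, 0, 0, 0, 0.027, 0, 0, 0, 0.031, 0, 0, 0, 0.034, 0, 0, 0, 0.037, 0]

```text
time: 9.68
tcp_pos: [0.5472, -0.057, 0.1286]
ee_rot: [0.202, 0.979, 0.0, 0.0]
force: [-0.1, 0.8, 0.6]
opening: 0.0003
grasp_force: 0.0
```

Emit:
send_rows:
  deltas: [0, 0, 0.001, 0, 0, 0, 0.002, 0, 0, 0, 0.002, 0]

```text
time: 10.05
tcp_pos: [0.5472, -0.0568, 0.1274]
ee_rot: [0.202, 0.979, -0.0, 0.0]
force: [-1.5, 1.2, 6.0]
opening: 0.0007
grasp_force: 2.8
```

Emit:
send_rows:
  deltas: [0, 0, -0.05, 0, 0, 0, -0.1, 0, 0, 0, -0.16, 0, 0.06, 0.02, -0.16, 0, 0.12, 0.04, -0.16, 0]

```text
time: 10.68
tcp_pos: [0.4527, 0.0271, 0.2872]
ee_rot: [0.202, 0.979, 0.0, 0.001]
force: [0.2, 0.9, 0.4]
opening: 0.0
grasp_force: 0.0
```

Emit:
send_rows:
  deltas: [0.06, 0.04, 0, 0, 0.08, 0.08, 0, 0, 0.08, 0.08, 0, 0, 0.08, 0.08, 0, 0]

```text
time: 11.18
tcp_pos: [0.4122, 0.1312, 0.2868]
ee_rot: [0.202, 0.979, -0.0, 0.0]
force: [-0.8, -0.4, -0.8]
opening: 0.0006
grasp_force: 0.0
```

```bash
python3 rim.py; python3 - <<'E'
from workcell import env
import cv2
cv2.imwrite("pics/end.png",env.grab_frame("top")["pixels"][:,:,::-1])
E
```

```text
[0.4122 0.1312 0.2868] [-0.8 -0.4 -0.8]
top tab 129 0.0632
top two 256 0.0631
top three 134 0.0632
top four 266 0.0631
top corners 113 0.0638
scene tab 111 0.063
scene two 455 0.0353
scene three 90 0.0631
scene four 169 0.0629
scene corners 89 0.0627
```

View pics/end.png

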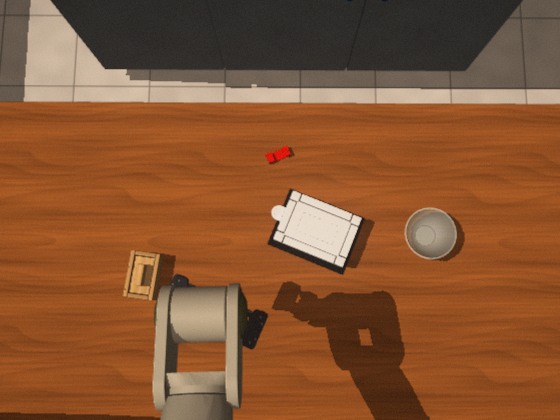

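All four sides are level with the corners at 0.063 m. The bowl (430,233), mold (142,275) and clip (279,155) are where they started, and the gripper is clear at z = 0.287 m.

```bash
python3 -c "
from workcell import env
print(env.hand_in())"
```

```text
the job is handed in; nothing more can be done
None
```

All four rim sides were pressed shut in order (tab, +y, +x, -y) and read flush with the corners; the bowl, mold and clip did not visibly move, the arm is clear, and the job is handed in (no verdict came back).

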